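Load a tape roll on the bench tape stand

ROBOT

A 6-joint arm with a two-finger parallel gripper is mounted at the origin on the work surface; the furniture and walls round the work are solid. World frame = base frame: x ahead of the robot, y to its left, z up, the work surface at z = 0. Lengths are in m, angles in rad, forces in N, time in s.
With the tool pointing down it reaches from about 0.25 to 0.725 m from the base axis. Payload 9.7 kg.
Tool frame: the origin (TCP) lies on the centre line of the jaws, within the pads' length; the fingertips stand 11 mm ahead of it and the grasp point (between the pads) lies 8 mm behind it; z points along the fingers, y is the line along which they close (so a half turn about z gives the same grasp; the last joint's range is limited). The gripper opens to 85 mm and grips with 20 to 120 N. Pads are 22 mm wide; open, the fingers measure 114 mm over their backs; the gripper's body (76 mm by 85 mm) begins 54 mm behind the grasp point. The pads swing forward as they close: fully open they stand 13 mm farther back than shut.
Start: joints at [1.125, 0.087, 0.176, 1.66, 0, 1.571], TCP at [0.237, 0.496, 0.242] pointing down, gripper open.
Joint ranges: [-3.13, 3.13], [-0.85, 1.81], [-1.15, 1.24], [-2.2, 2.28], [-1.44, 1.52], [-3.14, 3.14]. Speed limits (rad/s): [2.22, 2.22, 2.57, 3.14, 3.14, 3.14].

INTERFACE

Orientations are given as a unit quaternion [x, y, z, w].
In Python, from station import sensors, viewer, job_done, finder gives the robot as it stands.
- The arm moves only by the tool carry_out, never from a script. Its argument "rows" is a list of rows, each an object with "offset": the shift along the world's x, y, z in m, a list of three; "rot": the turn, a rotation vector about the world's x, y, z in degrees, a list of three; "grip": the finger opening in m, from 0 to 0.0854. A call has 1 to 8 rows; each row shifts and turns the commanded pose from where the row before left it; what a row does not reach is not made up. A row lasts 1/8 s, in which the tool goes at most 62.5 mm and 10.7 degrees, less where a joint would pass 70% of its speed; a pose out of reach is approached as far as the arm can. A call is refused whole if a number of a shift passes 0.0625 or a number of a turn 10.7, either way. A call with a gripper value outside its range is refused whole. The fingers move at their own pace and stop on an object; "squeeze" is the grip in N (left out, the last holds). Time passes only in rows, so rows that do not move let the fingers close. It gives the time, the measured TCP pose, the force, the opening and the grip force at its end, in the units of the state.
- sensors.state(): the state, without advancing time (a new reading comes with each control period).
- viewer.camera(name): name is "side" or "top"; returns the picture (420x560x3 uint8, blue, green, red); there is no depth.
- viewer.calibration(name): a dict with "fx", "fy", "cx", "cy" (pixels), "cam_to_world" (4x4, takes a point from camera to world coordinates). Camera axes: x right, y up, looking along -z (the intrinsics and any distortion apply to the point x, -y, -z); pixel columns grow to the right and rows downward; lengths in m; the calibration is good to about 2 mm. A picture is of the moment at which its call begins. calibration takes no time and is no camera call.
- job_done(): hands the job in; it is judged then, once.
Trained networks look in the newest picture that a camera, given by its name, has taken for a name from the list of things; names that differ only in an ending like _2 or _b are one class to them, and where a whole thing is asked for, a point or a joint stands for the part that bears it (a point fixed in the world has none). Each returns a list of dicts, best first, with "conf" (0 to 1); they miss things now and then, are a little off and sometimes report something else, mostly with a low value. They report only what shows in the picture. A call takes as long as a camera call.
- finder.boxes_of(name, camera): "xyz" ([x, y, z] in m, in world coordinates, good to about 4 mm: the middle of the surface that is visible of it).
- finder.tip_of(name, camera): "xyz" ([x, y, z] in m, in world coordinates, good to about 4 mm: a listed point, or the origin of a listed thing).
The state is a dict: "time_s": time; "joint_pos": joint angles; "qd": joint speeds; "joint_torque": joint torques, N m; "ee_pos": TCP position; "ee_rot": TCP orientation; "contact_force": force on the tool from outside, world axes, zero at the start; "moment": the same for the moment, N m; "grip_width": finger opening in m; "gripper_force": force on a finger pad.
Only numpy, scipy, OpenCV 4.12 (cv2) and the standard library are available. Lean on these libraries where they do the work, as an engineer would, in place of code of your own. Each camera call takes 0.05 s, during which the arm holds its last target. There are 200 camera calls.

TASK

Load the bench tape stand: set the tape roll upright on its two guide rods between the uprights and let go, pull up the index plunger, slide the carriage fully in so that the uprights enclose the roll, and push the plunger fully down again so the carriage is locked. Then thread the spindle from the outside of the fixed bracket through both its plates, the roll's hub and the carriage's upright until its collar is up against the bracket, and let go. Drop neither the roll nor the spindle, and leave the tape measure and the small black tape where they lie.

Things in the scene. Friction and masses are not known exactly. Their poses are not given: they have to be found in the camera images.
- tape_stand: Grey steel tape stand screwed to the bench. Origin on the bench (z 0) under the loaded roll's centre; +y along the spindle axis to the carriage end, z up, +x away from the robot at yaw 0 (sizes below in mm, in this frame). Base x -60..60, y -63..123, 12 thick; end block y 108..118, top z 51; thin cutter blade at x -56.5, y -16..16, top z 55. Spindle axis: x 0, z 78.
- carriage (a joint): Carriage sliding on the guide rods (m): 0 = fully in against its stop, 33 mm between the inner faces of the uprights; 0.030 = open, as it starts (63 mm between); grows towards the stand's +y, limit 0.034. About 4 N of friction, stays where left; the plunger locks it when down.
- plunger (a joint): Index plunger locking the carriage (m): 0 = fully down, locked; 0.012 = fully up, free. A vertical 8 mm pin that enters slots of the index bar below it (x 58..78, top z 24 of the stand) at carriage 0, 0.015 and 0.030 only (about 1 mm slack each way); raised 9 mm or more it is clear. About 2 N of friction, no spring: stays where left.
- knob_top (a point): Centre of the top of the plunger's round black knob, 22 mm across, 24 mm tall; at x 68, y 58 + carriage value of the stand; z 98 when down, 110 when up. Below the knob are a pin and an 18 mm collar (top z 61).
- tab_top (a point): Centre of the top of the carriage's push tab: upright, 26 (x) x 12 (y) mm, from z 49 to 99, at x 0, y 63 + carriage value of the stand; 34 mm of room to the upright in front of it, 44 mm to the plunger knob beside it.
- stand_bore (a point): Mouth of the spindle hole in the outer face of the fixed bracket, z 78; the spindle enters here, going along the stand's +y. The bracket is two upright plates, 84 wide (x), 6 thick, tops at z 94, at y -48.5..-42.5 and -22.5..-16.5 of the stand, each with a 15 mm round hole on the axis.
- roll_seat (a point): Where the loaded roll's centre belongs when the carriage is in: on the spindle axis, z 78. Two steel guide rods, 12 mm thick, run along y at x -33 and +33, axis z 34, from the bracket to the end block; a roll resting on both has its centre at x 0, z 78 anywhere along y.
- cheek_bore (a point): Centre of the 15 mm hole in the carriage's upright, on its outer (+y) face, z 78. The upright is 84 wide (x), 6 thick, top z 94; at carriage 0 it stands at y 16.5..22.5 of the stand. Behind it is the carriage block: x -49..49, y 22..70 (plus carriage value), top z 49.
- tape_roll: Loose cream tape roll on a light grey spoked hub: 96 mm across, 30 mm wide, 17 mm bore, about 0.2 kg; faces flush, solid but for the bore. Origin at its centre; its own y is the roll axis (level; either way round is the same); it may be turned about that axis. Starts standing upright in the chock.
- roll_chock: Fixed plywood board 130 (x) x 70 (y) x 12 mm with two wooden strips (tops at z 30, inner faces at x -39 and +39) between which the roll stands on the board, roll axis along y, roll centre at x 0, y 0, z 60. Origin under its centre.
- spindle: Loose spindle, 0.12 kg: steel shaft 12 mm across, 85 mm long with a conical nose (last 9 mm), collar 24 mm across, 4 mm thick, black handle 19 mm across, 46 mm long. Origin on the axis at the collar's face towards the shaft; +y to the tip, handle at y -4..-50. Starts level in the vee block, axis 46 mm above the bench, collar and handle overhanging.
- spindle_grip (a point): Middle of the spindle's handle, on its axis, 27 mm behind the collar's face.
- spindle_tip (a point): Tip of the spindle's nose, on its axis.
- vee_block: Fixed dark steel vee block, 50 x 50 mm, 48 mm high; the vee runs along its y. The spindle's collar face starts 33 mm from its origin on its -y side, the shaft pointing to +y.
- tape_measure: Yellow tape measure on its side, 74 x 71 x 36 mm; origin under its middle. Bystander.
- black_tape: Small roll of black tape lying flat, 55 mm across, 19 mm high; origin under its middle. Bystander.

How it is judged:
By the outcome, as a careful person would: the job done as asked, in the order asked, and still so for the second after the job is handed in, with the robot touching nothing.
It also fails if it takes over 69 s, if anything falls off the work surface, if the arm or the gripper's body presses on something with over 40 N, if the wrist force passes 120 N, or if a joint passes its speed limit or range.

## Working session

There is one attempt and no reset: what is moved stays moved. The work goes in short steps, Python scripts to look and compute and a tool call to move; the robot and the scene stay as the last step left them, time stands still between calls to the robot, and variables do not carry over. Pictures are saved under pics/ and viewed, at most 13 in all, crops included, and the job is handed in when it is done.

Besides the shell and the picture viewer there is one more tool, called after "Request:" as name(argument=value, ...) on one line, values as JSON. carry_out: Moves the arm, as the interface text tells. Its arguments: {"type":"object","properties":{"rows":{"type":"array"},"squeeze":{"type":"number"}},"required":["rows"]}

```bash
mkdir -p pics; ls; cat > look.py <<'E'
import cv2,numpy as np
from station import sensors,viewer,finder
def snap(n,f):
    im=np.asarray(viewer.camera(n)); cv2.imwrite('pics/'+f,im); return im
def proj(n,p):
    c=viewer.calibration(n); T=np.linalg.inv(np.array(c['cam_to_world'])); q=T[:3,:3]@np.array(p)+T[:3,3]
    return c['cx']+c['fx']*q[0]/-q[2], c['cy']+c['fy']*-q[1]/-q[2]
def ray(n,u,v,z):
    c=viewer.calibration(n); T=np.array(c['cam_to_world']); d=T[:3,:3]@np.array([(u-c['cx'])/c['fx'],-(v-c['cy'])/c['fy'],-1]); o=T[:3,3]
    return o+d*(z-o[2])/d[2]
E
python3 - <<'E'
from look import *
snap('top','t0.png');snap('side','s0.png')
np.set_printoptions(precision=4,suppress=True)
for n in ['top','side']:
    c=viewer.calibration(n);print(n,{k:(np.round(v,4).tolist()) for k,v in c.items()})
for n in ['tape_stand','knob_top','tab_top','stand_bore','roll_seat','cheek_bore','tape_roll','roll_chock','spindle','spindle_grip','spindle_tip','vee_block','tape_measure','black_tape']:
    for cam in ['top','side']:
        r=finder.tip_of(n,cam)
        print(n,cam,[(np.round(d['xyz'],4).tolist(),round(d['conf'],2)) for d in r[:2]])
s=sensors.state();print(s)
E
```

```text
pics
top {'fx': 402.278, 'fy': 402.278, 'cx': 280.4686, 'cy': 203.1954, 'cam_to_world': [[0.0117, 0.9906, -0.1363, 0.3505], [-0.9999, 0.0125, 0.0046, 0.0543], [0.0063, 0.1363, 0.9907, 0.9609], [0.0, 0.0, 0.0, 1.0]]}
side {'fx': 513.2375, 'fy': 513.2375, 'cx': 281.0404, 'cy': 221.9031, 'cam_to_world': [[-0.9993, -0.0258, 0.0268, 0.4781], [0.035, -0.4082, 0.9122, 1.133], [-0.0127, 0.9125, 0.4089, 0.5523], [0.0, 0.0, 0.0, 1.0]]}
tape_stand top [([0.4655, 0.0695, 0.0017], 0.81), ([0.447, -0.1296, 0.0455], 0.36)]
tape_stand side [([0.4652, 0.0718, 0.0016], 0.89)]
knob_top top [([0.5419, 0.1592, 0.0933], 0.38)]
knob_top side [([0.5359, 0.153, 0.0977], 0.71)]
tab_top top [([0.4742, 0.1619, 0.0963], 0.84)]
tab_top side [([0.4751, 0.1643, 0.102], 0.64)]
stand_bore top [([0.466, 0.02, 0.0735], 0.58)]
stand_bore side [([0.4687, 0.0177, 0.0811], 0.95)]
roll_seat top [([0.4464, -0.2418, 0.0405], 0.69), ([0.4702, 0.07, 0.0788], 0.62)]
roll_seat side [([0.4709, 0.0786, 0.0821], 0.66), ([0.3252, 0.2299, -0.0016], 0.5)]
cheek_bore top [([0.4702, 0.1226, 0.0751], 0.84)]
cheek_bore side [([0.4669, 0.12
[... 734 characters left out ...]
0.0034], 0.63), ([0.4699, 0.0687, 0.0009], 0.43)]
tape_measure side [([0.3272, 0.2279, -0.0029], 0.67)]
black_tape top [([0.5896, 0.2239, -0.001], 0.55)]
black_tape side [([0.5859, 0.217, -0.0001], 0.86)]
{'time_s': 1.5, 'joint_pos': array([ 1.125 ,  0.0869,  0.1759,  1.6598, -0.    ,  1.5708]), 'qd': array([-0.0014,  0.0015, -0.0013, -0.0004, -0.0002, -0.0002]), 'joint_torque': array([  0.0017, -52.0096,  46.4856,   0.0016,   0.0001,   0.    ]), 'ee_pos': array([0.2371, 0.4963, 0.2423]), 'ee_rot': array([0.221 , 0.9753, 0.    , 0.    ]), 'contact_force': array([-0.2451,  0.4401,  0.1776]), 'moment': array([ 0.0189, -0.0055,  0.0013]), 'gripper_force': 0.0, 'grip_width': 0.08539993215089892}
```

View pics/t0.png

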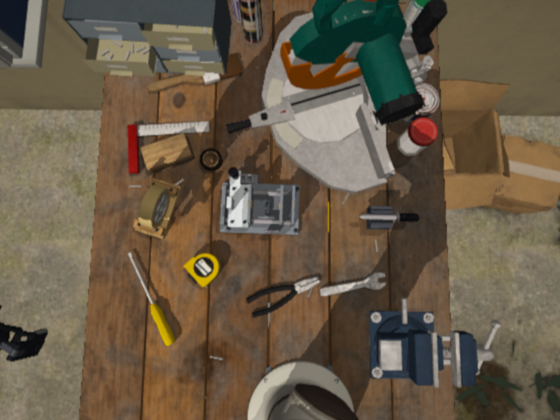

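View pics/s0.png

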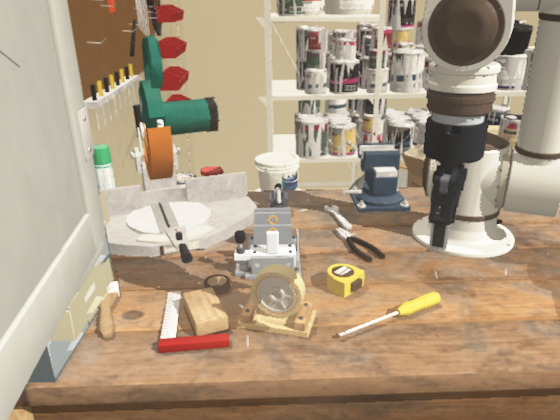

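```bash
python3 - <<'E'
from look import *
t=cv2.imread('pics/t0.png');s=cv2.imread('pics/s0.png')
def crop(im,x,y,w,h,W,H): return cv2.resize(im[y:y+h,x:x+w],(W,H),interpolation=cv2.INTER_CUBIC)
a=crop(t,210,160,100,85,400,340); b=crop(t,350,195,80,45,400,225)
c=crop(s,225,200,100,140,400,560)
L=np.vstack([a,b]); 
out=np.zeros((565,800,3),np.uint8); out[:565,:400]=L; out[:560,400:]=c
cv2.imwrite('pics/c0.png',out)
d=crop(t,125,170,65,75,520,600);cv2.imwrite('pics/c1.png',d)
for u,v in [(340,190),(300,180),(370,205)]:
    print([np.round(ray('top',u,v,z),3) for z in (0,0.06)])
E
```

```text
[array([ 0.517, -0.094,  0.   ]), array([ 0.506, -0.085,  0.06 ])]
[array([0.54 , 0.003, 0.   ]), array([0.528, 0.006, 0.06 ])]
[array([ 0.481, -0.166,  0.   ]), array([ 0.473, -0.152,  0.06 ])]
```

View pics/c0.png

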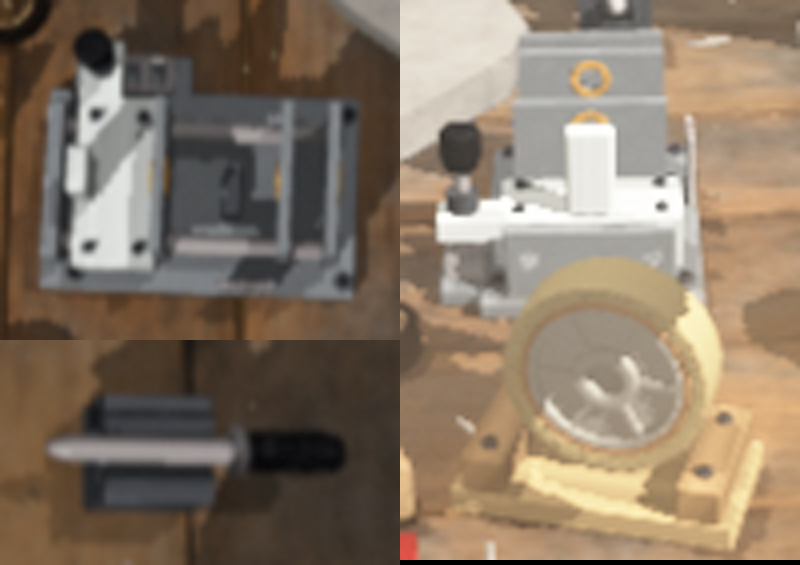

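View pics/c1.png

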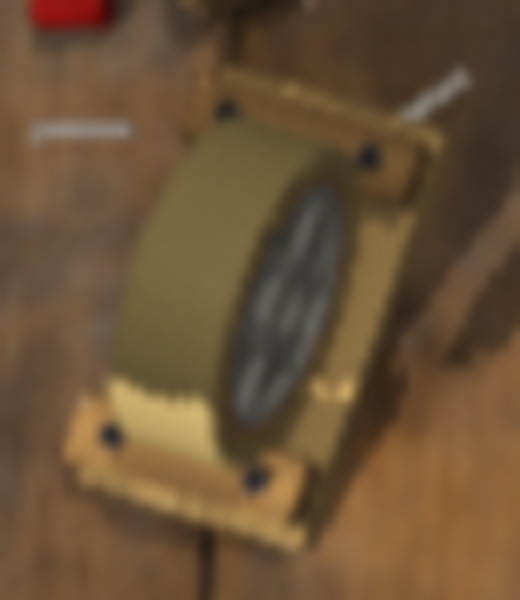

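```bash
cat > fit.py <<'E'
from look import *
from scipy.optimize import least_squares
def meas(names,N=2):
    R=[]
    for cam in ['top','side']:
        for k in range(N):
            viewer.camera(cam)
            for n in names:
                for d in finder.tip_of(n,cam)[:1]:
                    if d['conf']>0.3: R.append((n,cam,np.array(d['xyz'])))
    return R
def fit(R,M,x0):
    def f(p):
        c,s=np.cos(p[2]),np.sin(p[2]); o=[]
        for n,cam,q in R:
            m=M[n]; o+=[p[0]+c*m[0]-s*m[1]-q[0],p[1]+s*m[0]+c*m[1]-q[1]]
        return np.array(o)*1000
    r=least_squares(f,x0,loss='soft_l1',f_scale=3); return r.x
E
python3 - <<'E'
from fit import *
np.set_printoptions(precision=4,suppress=True)
S={'tape_stand':(0,0),'knob_top':(.068,.088),'tab_top':(0,.093),'stand_bore':(0,-.0485),'roll_seat':(0,0),'cheek_bore':(0,.0525)}
R=meas(S,2)
R=[r for r in R if np.hypot(*(r[2][:2]-[.468,.09]))<.13]
for r in R: print(*r)
p=fit(R,S,[.467,.07,0]);print('stand',p,np.degrees(p[2]))
V={'spindle':(0,0),'spindle_grip':(0,-.027),'spindle_tip':(0,.085),'vee_block':(0,.033)}
R=meas(V,1)
for r in R: print(*r)
p=fit(R,V,[.446,-.217,0]);print('spindle',p,np.degrees(p[2]))
# roll
P=[ray('top',125+u/8,170+v/8,.03) for u,v in [(227,108),(370,157),(111,433),(254,478)]]
P=np.array(P);print('screws',P,P.mean(0))
for a,b in [(2,0),(3,1)]: d=P[b]-P[a];print(np.degrees(np.arctan2(d[1],d[0])))
for a,b in [(1,0),(3,2)]: d=P[b]-P[a];print(np.degrees(np.arctan2(-d[0],d[1])))
R=meas(['tape_roll','roll_chock'],1)
for r in R: print(*r)
E
```

```text
tape_stand top [0.4664 0.07   0.0007]
knob_top top [0.5402 0.1587 0.0945]
tab_top top [0.4699 0.1647 0.098 ]
stand_bore top [0.464  0.0208 0.0771]
roll_seat top [0.4697 0.0686 0.0803]
cheek_bore top [0.4695 0.1238 0.0787]
tape_stand top [0.4653 0.069  0.0036]
knob_top top [0.5401 0.1597 0.0961]
tab_top top [0.4709 0.1603 0.0973]
stand_bore top [0.463  0.0192 0.0778]
roll_seat top [0.4708 0.0681 0.0792]
cheek_bore top [0.4724 0.1218 0.0792]
tape_stand side [ 0.466   0.0736 -0.0009]
knob_top side [0.5362 0.1536 0.0964]
tab_top side [0.4732 0.1622 0.101 ]
roll_seat side [0.4681 0.0745 0.08  ]
cheek_bore side [0.4661 0.1249 0.0771]
tape_stand side [0.4662 0.0702 0.0024]
knob_top side [0.5343 0.1541 0.0993]
tab_top side [0.4724 0.1661 0.1013]
stand_bore side [0.4659 0.0177 0.0791]
roll_seat side [0.4717 0.0735 0.0811]
cheek_bore side [0.466  0.1251 0.0765]
stand [ 0.4672  0.0705 -0.0393] -2.2521393352857633
spindle top [ 0.4462 -0.2165  0.0469]
spindle_grip top [ 0.4501 -0.2391  0.0425]
spindle_tip top [ 0.4505 -0.1292  0.0424]
vee_block top [ 0.4464 -0.1795 -0.0012]
spindle side [ 0.446  -0.2193  0.0447]
spindle_grip side [ 0.4447 -0.2423  0.0456]
spindle_tip side [ 0.4481 -0.1314  0.0482]
vee_block side [ 0.4479 -0.1821 -0.0016]
spindle [ 0.4467 -0.2151 -0.0257] -1.4729510343409014
screws [[0.5215 0.3488 0.03  ]
 [0.5075 0.3062 0.03  ]
 [0.4256 0.3771 0.03  ]
 [0.4131 0.3351 0.03  ]] [0.4669 0.3418 0.03  ]
-16.416076380520423
-17.003243767155777
-18.23802026758865
-16.594278349509697
tape_roll top [0.459  0.3349 0.0571]
roll_chock top [0.4654 0.342  0.0005]
tape_roll side [0.4631 0.3343 0.0641]
roll_chock side [ 0.467   0.3409 -0.0022]
```

Request:
carry_out(rows=[{"offset": [0.046, -0.031, -0.01], "rot": [0, 0, 1.7], "grip": 0.0854}, {"offset": [0.046, -0.031, -0.01], "rot": [0, 0, 1.7], "grip": 0.0854}, {"offset": [0.046, -0.031, -0.01], "rot": [0, 0, 1.7], "grip": 0.0854}, {"offset": [0.046, -0.031, -0.01], "rot": [0, 0, 1.7], "grip": 0.0854}, {"offset": [0.046, -0.031, -0.01], "rot": [0, 0, 1.7], "grip": 0.0854}, {"offset": [0, 0, 0], "rot": [0, 0, 0], "grip": 0.0854}], squeeze=60)

```text
time_s: 4.45
ee_pos: [0.4693, 0.3388, 0.1909]
ee_rot: [0.15, 0.989, -0.001, -0.001]
contact_force: [-0.4, -0.7, 0.4]
grip_width: 0.0857
gripper_force: 0.0
```

Request:
carry_out(rows=[{"offset": [-0.002, 0.002, -0.03], "rot": [0, 0, 0], "grip": 0.0854}, {"offset": [0, 0, -0.03], "rot": [0, 0, 0], "grip": 0.0854}, {"offset": [0, 0, -0.03], "rot": [0, 0, 0], "grip": 0.0854}, {"offset": [0, 0, -0.011], "rot": [0, 0, 0], "grip": 0.0854}, {"offset": [0, 0, 0], "rot": [0, 0, 0], "grip": 0.04}, {"offset": [0, 0, 0], "rot": [0, 0, 0], "grip": 0.04}])

```text
time_s: 5.2
ee_pos: [0.4656, 0.3438, 0.0928]
ee_rot: [0.148, 0.989, 0.001, 0.001]
contact_force: [0.3, -0.5, 0.6]
grip_width: 0.0512
gripper_force: 0.0
```

Request:
carry_out(rows=[{"offset": [0, 0, -0.002], "rot": [0, 0, 0], "grip": 0.0}, {"offset": [0, 0, 0], "rot": [0, 0, 0], "grip": 0.0}, {"offset": [0, 0, 0], "rot": [0, 0, 0], "grip": 0.0}, {"offset": [0, 0, 0], "rot": [0, 0, 0], "grip": 0.0}])

```text
time_s: 5.7
ee_pos: [0.4655, 0.3429, 0.0908]
ee_rot: [0.148, 0.989, 0.0, 0.001]
contact_force: [-1.3, -5.0, 9.0]
grip_width: 0.0305
gripper_force: 57.3
```

```bash
python3 - <<'E'
from look import *
t=snap('top','t1.png');s=snap('side','s1.png')
a=cv2.resize(t[150:250,110:210],(400,400));b=cv2.resize(s[200:340,230:330],(400,560))
o=np.zeros((560,800,3),np.uint8);o[:400,:400]=a;o[:,400:]=b;cv2.imwrite('pics/c2.png',o)
print(sensors.state()['ee_pos'],sensors.state()['contact_force'])
E
```

```text
[0.46553512 0.34287417 0.09084916] [-2.13087607 -4.75255182  6.72301605]
```

View pics/c2.png

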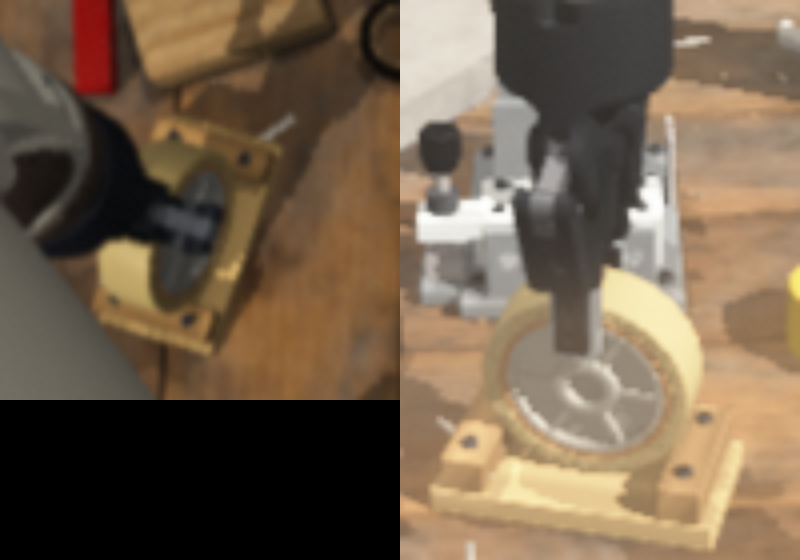

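Request:
carry_out(rows=[{"offset": [0, 0, 0.015], "rot": [0, 0, 0], "grip": 0.0}, {"offset": [0, 0, 0.05], "rot": [0, 0, 0], "grip": 0.0}, {"offset": [0, 0, 0.05], "rot": [0, 0, 0], "grip": 0.0}, {"offset": [0, -0.045, 0.0], "rot": [0, 0, 2.5], "grip": 0.0}, {"offset": [0.001, -0.05, 0], "rot": [0, 0, 2.5], "grip": 0.0}, {"offset": [0.001, -0.05, 0], "rot": [0, 0, 2.5], "grip": 0.0}, {"offset": [0, -0.05, 0], "rot": [0, 0, 2.5], "grip": 0.0}, {"offset": [0, -0.045, 0], "rot": [0, 0, 2.5], "grip": 0.0}])

```text
time_s: 6.8
ee_pos: [0.467, 0.1017, 0.2052]
ee_rot: [0.039, 0.999, 0.0, 0.0]
contact_force: [0.9, 0.2, -2.3]
grip_width: 0.0291
gripper_force: 60.9
```

Request:
carry_out(rows=[{"offset": [0, -0.028, 0], "rot": [0, 0, 2.25], "grip": 0.0}, {"offset": [0, 0, 0], "rot": [0, 0, 0], "grip": 0.0}, {"offset": [0, 0, 0], "rot": [0, 0, 0], "grip": 0.0}])

```text
time_s: 7.18
ee_pos: [0.4673, 0.0756, 0.2048]
ee_rot: [0.02, 1.0, 0.0, 0.0]
contact_force: [0.6, -1.3, -3.2]
grip_width: 0.0292
gripper_force: 61.2
```

```bash
python3 - <<'E'
from look import *
print({k:sensors.state()[k] for k in ('ee_pos','ee_rot','contact_force')})
t=snap('top','t2.png');s=snap('side','s2.png')
for n in ['tape_roll','cheek_bore','stand_bore']:
  for c in ['top','side']:
    print(n,c,[np.round(d['xyz'],4) for d in finder.tip_of(n,c)[:1]])
a=cv2.resize(t[130:250,190:310],(400,400));b=cv2.resize(s[150:300,225:325],(400,600))
o=np.zeros((600,800,3),np.uint8);o[:400,:400]=a;o[:,400:]=b;cv2.imwrite('pics/c3.png',o)
E
```

```text
{'ee_pos': array([0.4672849 , 0.07559477, 0.2047874 ]), 'ee_rot': array([2.03692546e-02, 9.99792454e-01, 2.49837965e-04, 2.82540800e-04]), 'contact_force': array([ 0.57181677, -1.27798098, -3.15731418])}
tape_roll top []
tape_roll side [array([0.4661, 0.073 , 0.1722])]
cheek_bore top [array([0.4641, 0.3399, 0.0015])]
cheek_bore side [array([0.4675, 0.1255, 0.0778])]
stand_bore top []
stand_bore side [array([0.4695, 0.02  , 0.0795])]
```

View pics/c3.png

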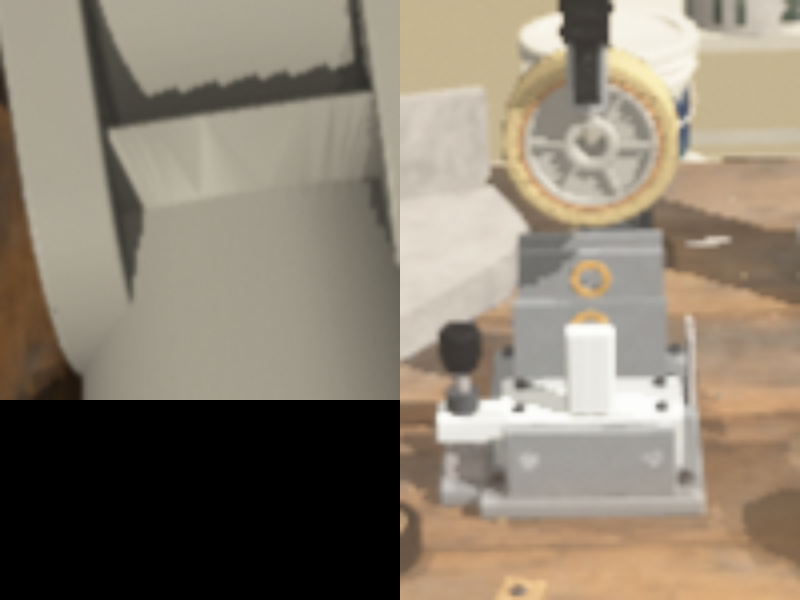

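Request:
carry_out(rows=[{"offset": [0.001, 0, -0.04], "rot": [0, 0, 0], "grip": 0.0}, {"offset": [0, 0, -0.03], "rot": [0, 0, 0], "grip": 0.0}, {"offset": [0, 0, -0.012], "rot": [0, 0, 0], "grip": 0.0}, {"offset": [0, 0, -0.006], "rot": [0, 0, 0], "grip": 0.0}, {"offset": [0, 0, -0.004], "rot": [0, 0, 0], "grip": 0.0}, {"offset": [0, 0, 0], "rot": [0, 0, 0], "grip": 0.0}])

```text
time_s: 8.32
ee_pos: [0.4684, 0.0753, 0.1129]
ee_rot: [0.02, 1.0, 0.0, 0.0]
contact_force: [0.1, -0.3, -3.6]
grip_width: 0.0288
gripper_force: 61.0
```

Request:
carry_out(rows=[{"offset": [0, 0, -0.002], "rot": [0, 0, 0], "grip": 0.0}, {"offset": [0, 0, -0.001], "rot": [0, 0, 0], "grip": 0.0}, {"offset": [0, 0, 0], "rot": [0, 0, 0], "grip": 0.0}])

```text
time_s: 8.7
ee_pos: [0.4682, 0.0752, 0.1093]
ee_rot: [0.02, 1.0, -0.0, 0.0]
contact_force: [0.1, 0.7, -2.9]
grip_width: 0.029
gripper_force: 61.1
```

Request:
carry_out(rows=[{"offset": [0, 0, -0.001], "rot": [0, 0, 0], "grip": 0.0}, {"offset": [0, 0, -0.001], "rot": [0, 0, 0], "grip": 0.0}, {"offset": [0, 0, 0], "rot": [0, 0, 0], "grip": 0.0}])

```text
time_s: 9.07
ee_pos: [0.4691, 0.0753, 0.1084]
ee_rot: [0.02, 1.0, 0.0, 0.001]
contact_force: [1.8, -0.3, 5.2]
grip_width: 0.0291
gripper_force: 62.2
```

Request:
carry_out(rows=[{"offset": [0, 0, -0.0005], "rot": [0, 0, 0], "grip": 0.0}, {"offset": [0, 0, 0], "rot": [0, 0, 0], "grip": 0.035}, {"offset": [0, 0, 0], "rot": [0, 0, 0], "grip": 0.045}, {"offset": [0, 0, 0], "rot": [0, 0, 0], "grip": 0.045}, {"offset": [0, 0, 0.03], "rot": [0, 0, 0], "grip": 0.045}, {"offset": [0, 0, 0.04], "rot": [0, 0, 0], "grip": 0.045}, {"offset": [0.03, 0.03, 0.01], "rot": [0, 0, 0], "grip": 0.05}, {"offset": [0.035, 0.045, 0], "rot": [0, 0, 0], "grip": 0.05}])

```text
time_s: 10.07
ee_pos: [0.5345, 0.1506, 0.1886]
ee_rot: [0.021, 1.0, 0.0, 0.002]
contact_force: [0.6, -0.5, 0.7]
grip_width: 0.0502
gripper_force: 0.0
```

```bash
python3 - <<'E'
from look import *
print({k:sensors.state()[k] for k in ('ee_pos','ee_rot','contact_force')})
t=snap('top','t3.png');s=snap('side','s3.png')
for n in ['tape_roll','cheek_bore','stand_bore','knob_top','tab_top']:
  for c in ['top','side']:
    print(n,c,[np.round(d['xyz'],4) for d in finder.tip_of(n,c)[:1]])
b=cv2.resize(s[150:300,210:345],(720,800))[:600];cv2.imwrite('pics/c4.png',b)
print(proj('side',[.5395,.1558,.098]),proj('top',[.5395,.1558,.098]))
E
```

```text
{'ee_pos': array([0.53450016, 0.15056607, 0.18862069]), 'ee_rot': array([2.09512103e-02, 9.99779276e-01, 3.30624438e-04, 1.52834622e-03]), 'contact_force': array([ 0.59342669, -0.53119056,  0.65735354])}
tape_roll top [array([0.4669, 0.0754, 0.0747])]
tape_roll side [array([0.4706, 0.0746, 0.0771])]
cheek_bore top []
cheek_bore side [array([0.4669, 0.1244, 0.0765])]
stand_bore top [array([0.4649, 0.0199, 0.0759])]
stand_bore side []
knob_top top []
knob_top side [array([0.5335, 0.1562, 0.099 ])]
tab_top top []
tab_top side [array([0.475 , 0.1662, 0.0994])]
(np.float64(238.1640570039081), np.float64(230.11722644383394)) (np.float64(232.63194592543903), np.float64(170.79322245751175))
```

View pics/c4.png

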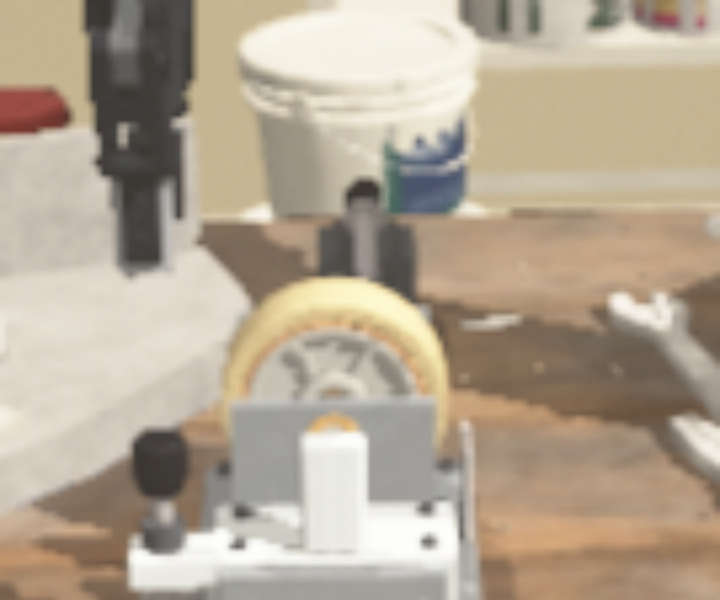

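Request:
carry_out(rows=[{"offset": [0.003, 0.005, -0.04], "rot": [0, 0, 0], "grip": 0.05}, {"offset": [0, 0, -0.04], "rot": [0, 0, 0], "grip": 0.05}, {"offset": [0, 0, -0.026], "rot": [0, 0, 0], "grip": 0.05}, {"offset": [0, 0, 0], "rot": [0, 0, 0], "grip": 0.05}, {"offset": [0, 0, 0], "rot": [0, 0, 0], "grip": 0.035}, {"offset": [0, 0, 0], "rot": [0, 0, 0], "grip": 0.035}], squeeze=40)

```text
time_s: 11.42
ee_pos: [0.537, 0.1554, 0.0825]
ee_rot: [0.02, 1.0, 0.0, 0.001]
contact_force: [-0.2, -0.1, -0.9]
grip_width: 0.0348
gripper_force: 0.0
```

Request:
carry_out(rows=[{"offset": [0, 0, 0], "rot": [0, 0, 0], "grip": 0.02}, {"offset": [0, 0, 0], "rot": [0, 0, 0], "grip": 0.015}, {"offset": [0, 0, 0], "rot": [0, 0, 0], "grip": 0.01}, {"offset": [0, 0, 0], "rot": [0, 0, 0], "grip": 0.0}])

```text
time_s: 11.92
ee_pos: [0.5368, 0.1555, 0.082]
ee_rot: [0.02, 1.0, 0.0, 0.001]
contact_force: [-1.0, -0.0, 5.9]
grip_width: 0.021
gripper_force: 38.9
```

Request:
carry_out(rows=[{"offset": [0, 0, 0.004], "rot": [0, 0, 0], "grip": 0.0}, {"offset": [0, 0, 0.004], "rot": [0, 0, 0], "grip": 0.0}, {"offset": [0, 0, 0.003], "rot": [0, 0, 0], "grip": 0.0}, {"offset": [0, 0, 0], "rot": [0, 0, 0], "grip": 0.0}, {"offset": [0, 0, 0], "rot": [0, 0, 0], "grip": 0.0}])

```text
time_s: 12.55
ee_pos: [0.5366, 0.1554, 0.0923]
ee_rot: [0.02, 1.0, 0.0, 0.001]
contact_force: [4.9, 2.0, 0.6]
grip_width: 0.021
gripper_force: 39.6
```

Request:
carry_out(rows=[{"offset": [0, 0, 0.0015], "rot": [0, 0, 0], "grip": 0.0}, {"offset": [0, 0, 0.001], "rot": [0, 0, 0], "grip": 0.0}, {"offset": [0, 0, 0], "rot": [0, 0, 0], "grip": 0.0}])

```text
time_s: 12.92
ee_pos: [0.5365, 0.1554, 0.0943]
ee_rot: [0.02, 1.0, 0.0, 0.0]
contact_force: [5.7, 2.4, -2.5]
grip_width: 0.0209
gripper_force: 39.2
```

Request:
carry_out(rows=[{"offset": [0.0008, -0.003, 0], "rot": [0, 0, 0], "grip": 0.0}, {"offset": [-0.0002, -0.004, 0], "rot": [0, 0, 0], "grip": 0.0}, {"offset": [-0.0002, -0.005, 0], "rot": [0, 0, 0], "grip": 0.0}, {"offset": [-0.0002, -0.005, 0], "rot": [0, 0, 0], "grip": 0.0}, {"offset": [0, 0, 0], "rot": [0, 0, 0], "grip": 0.0}])

```text
time_s: 13.55
ee_pos: [0.5362, 0.1378, 0.0942]
ee_rot: [0.02, 1.0, -0.0, -0.0]
contact_force: [2.3, 0.4, -0.1]
grip_width: 0.021
gripper_force: 39.5
```

Request:
carry_out(rows=[{"offset": [-0.0002, -0.004, 0], "rot": [0, 0, 0], "grip": 0.0}, {"offset": [-0.0002, -0.004, 0], "rot": [0, 0, 0], "grip": 0.0}, {"offset": [-0.0002, -0.003, 0], "rot": [0, 0, 0], "grip": 0.0}, {"offset": [0, -0.001, 0], "rot": [0, 0, 0], "grip": 0.0}, {"offset": [0, -0.001, 0], "rot": [0, 0, 0], "grip": 0.0}, {"offset": [0, 0, 0], "rot": [0, 0, 0], "grip": 0.0}])

```text
time_s: 14.3
ee_pos: [0.5359, 0.1256, 0.0942]
ee_rot: [0.02, 1.0, 0.0, 0.0]
contact_force: [4.6, 5.3, -0.4]
grip_width: 0.0208
gripper_force: 39.5
```

Request:
carry_out(rows=[{"offset": [0, -0.001, 0], "rot": [0, 0, 0], "grip": 0.0}, {"offset": [0, -0.001, 0], "rot": [0, 0, 0], "grip": 0.0}, {"offset": [0, 0, 0], "rot": [0, 0, 0], "grip": 0.0}])

```text
time_s: 14.68
ee_pos: [0.536, 0.1251, 0.0944]
ee_rot: [0.019, 1.0, 0.002, 0.0]
contact_force: [3.6, 13.2, -1.6]
grip_width: 0.0208
gripper_force: 39.6
```

Request:
carry_out(rows=[{"offset": [0, 0.001, -0.004], "rot": [0, 0, 0], "grip": 0.0}, {"offset": [0, 0, -0.004], "rot": [0, 0, 0], "grip": 0.0}, {"offset": [0, 0, -0.003], "rot": [0, 0, 0], "grip": 0.0}, {"offset": [0, 0, -0.001], "rot": [0, 0, 0], "grip": 0.0}, {"offset": [0, 0, -0.001], "rot": [0, 0, 0], "grip": 0.0}, {"offset": [0, 0, 0], "rot": [0, 0, 0], "grip": 0.0}])

```text
time_s: 15.42
ee_pos: [0.5361, 0.1253, 0.0822]
ee_rot: [0.02, 1.0, 0.001, 0.001]
contact_force: [2.1, 8.4, 3.6]
grip_width: 0.0212
gripper_force: 40.3
```

Request:
carry_out(rows=[{"offset": [0, 0.0005, -0.001], "rot": [0, 0, 0], "grip": 0.0}, {"offset": [0, 0, -0.001], "rot": [0, 0, 0], "grip": 0.0}, {"offset": [0, 0, -0.001], "rot": [0, 0, 0], "grip": 0.0}, {"offset": [0, 0, 0], "rot": [0, 0, 0], "grip": 0.0}])

```text
time_s: 15.92
ee_pos: [0.5365, 0.1256, 0.0816]
ee_rot: [0.02, 1.0, 0.001, 0.002]
contact_force: [-4.1, 4.8, 22.0]
grip_width: 0.0206
gripper_force: 42.0
```

Request:
carry_out(rows=[{"offset": [0, 0, 0.002], "rot": [0, 0, 0], "grip": 0.025}, {"offset": [0, 0, 0], "rot": [0, 0, 0], "grip": 0.045}, {"offset": [0, 0, 0], "rot": [0, 0, 0], "grip": 0.045}, {"offset": [0, 0, 0.05], "rot": [0, 0, 0], "grip": 0.045}, {"offset": [-0.02, 0, 0.055], "rot": [0, 0, 0], "grip": 0.045}, {"offset": [-0.04, -0.03, 0.02], "rot": [0, 0, -10], "grip": 0.045}, {"offset": [-0.03, -0.05, 0], "rot": [0, 0, -10], "grip": 0.045}, {"offset": [0, -0.05, 0], "rot": [0, 0, -10], "grip": 0.045}])

```text
time_s: 16.92
ee_pos: [0.4442, -0.0062, 0.2058]
ee_rot: [0.28, 0.96, 0.0, 0.0]
contact_force: [0.3, -1.2, 0.6]
grip_width: 0.0452
gripper_force: 0.0
```

Request:
carry_out(rows=[{"offset": [0, -0.05, 0], "rot": [0, 0, -10], "grip": 0.045}, {"offset": [0, -0.05, 0], "rot": [0, 0, -10], "grip": 0.045}, {"offset": [0, -0.05, 0], "rot": [0, 0, -10], "grip": 0.045}, {"offset": [0, -0.05, 0], "rot": [0, 0, -10], "grip": 0.045}, {"offset": [0, -0.04, 0], "rot": [0, 0, -10], "grip": 0.045}, {"offset": [0, 0, 0], "rot": [0, 0, -9], "grip": 0.045}, {"offset": [0, 0, 0], "rot": [0, 0, 0], "grip": 0.045}])

```text
time_s: 17.8
ee_pos: [0.4454, -0.2456, 0.2047]
ee_rot: [0.715, 0.699, -0.0, -0.001]
contact_force: [-0.3, 1.0, 0.5]
grip_width: 0.0448
gripper_force: 0.0
```

```bash
python3 - <<'E'
from fit import *
np.set_printoptions(precision=4,suppress=True)
print({k:sensors.state()[k] for k in ('ee_pos','ee_rot','joint_pos')})
t=snap('top','t5.png');s=snap('side','s5.png')
for n in ['tape_roll','cheek_bore','stand_bore','knob_top','tab_top','spindle_tip','spindle','spindle_grip']:
  for c in ['top','side']:
    print(n,c,[np.round(d['xyz'],4) for d in finder.tip_of(n,c)[:1]])
b=cv2.resize(s[170:300,225:325],(460,600));a=cv2.resize(t[160:245,210:310],(340,290))
o=np.zeros((600,800,3),np.uint8);o[:,:460]=b;o[:290,460:]=a
a=cv2.resize(t[190:242,350:440],(340,196));o[300:496,460:]=a
cv2.imwrite('pics/c5.png',o)
E
```

```text
{'ee_pos': array([ 0.4454, -0.2456,  0.2047]), 'ee_rot': array([ 0.715 ,  0.6991, -0.0003, -0.0006]), 'joint_pos': array([-0.504 , -0.0217, -0.0084,  1.5854, -0.0001,  1.0893])}
tape_roll top [array([0.4636, 0.073 , 0.0738])]
tape_roll side [array([0.4724, 0.0713, 0.0788])]
cheek_bore top [array([0.4715, 0.0871, 0.0783])]
cheek_bore side [array([0.4661, 0.098 , 0.0788])]
stand_bore top [array([0.4662, 0.02  , 0.0749])]
stand_bore side [array([0.5358, 0.1248, 0.1   ])]
knob_top top [array([0.5383, 0.1285, 0.0945])]
knob_top side [array([0.5354, 0.1248, 0.098 ])]
tab_top top [array([0.4692, 0.1341, 0.0993])]
tab_top side [array([0.4744, 0.1323, 0.1008])]
spindle_tip top [array([ 0.4442, -0.1276,  0.0489])]
spindle_tip side [array([ 0.4481, -0.1333,  0.0483])]
spindle top [array([ 0.4472, -0.2172,  0.0465])]
spindle side [array([ 0.4483, -0.2168,  0.0458])]
spindle_grip top [array([ 0.4472, -0.2396,  0.0407])]
spindle_grip side [array([ 0.4465, -0.2411,  0.0451])]
```

View pics/c5.png

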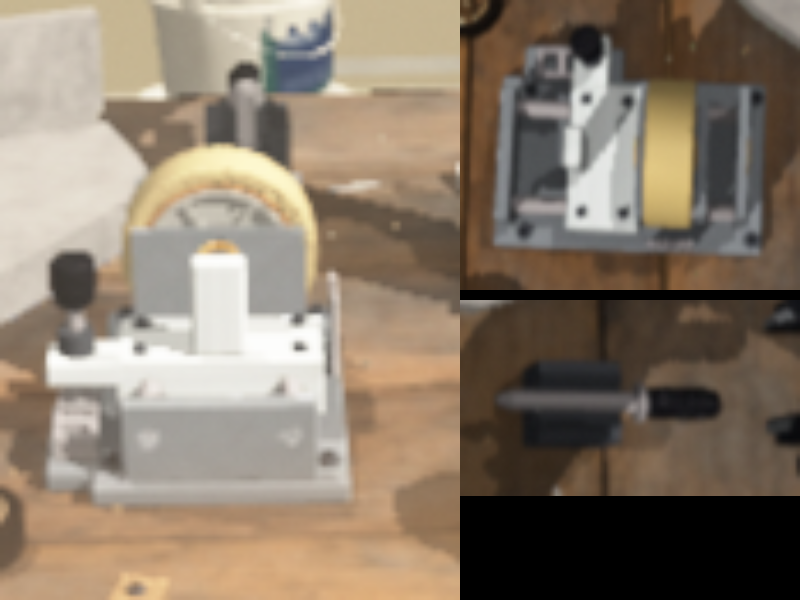

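Request:
carry_out(rows=[{"offset": [0.001, 0.003, -0.05], "rot": [0, 0, 0.5], "grip": 0.045}, {"offset": [0, 0, -0.05], "rot": [0, 0, 0], "grip": 0.045}, {"offset": [0, 0, -0.04], "rot": [0, 0, 0], "grip": 0.045}, {"offset": [0, 0, -0.02], "rot": [0, 0, 0], "grip": 0.045}, {"offset": [0, 0, -0.006], "rot": [0, 0, 0], "grip": 0.045}, {"offset": [0, 0, 0], "rot": [0, 0, 0], "grip": 0.035}, {"offset": [0, 0, 0], "rot": [0, 0, 0], "grip": 0.025}], squeeze=30)

```text
time_s: 19.58
ee_pos: [0.4474, -0.2426, 0.0405]
ee_rot: [0.712, 0.702, 0.0, 0.001]
contact_force: [1.3, -0.8, -0.1]
grip_width: 0.025
gripper_force: 0.0
```

Request:
carry_out(rows=[{"offset": [0, 0, 0], "rot": [0, 0, 0], "grip": 0.02}, {"offset": [0, 0, 0], "rot": [0, 0, 0], "grip": 0.015}, {"offset": [0, 0, 0], "rot": [0, 0, 0], "grip": 0.0}, {"offset": [0, 0, 0], "rot": [0, 0, 0], "grip": 0.0}])

```text
time_s: 20.08
ee_pos: [0.4471, -0.2425, 0.0397]
ee_rot: [0.712, 0.702, 0.0, 0.001]
contact_force: [1.8, -1.1, 2.2]
grip_width: 0.0181
gripper_force: 29.4
```

Request:
carry_out(rows=[{"offset": [0, 0, 0], "rot": [0, 0, 0], "grip": 0.0}, {"offset": [0, 0, 0.005], "rot": [0, 0, 0], "grip": 0.0}, {"offset": [0, 0, 0.015], "rot": [0, 0, 0], "grip": 0.0}, {"offset": [0, 0, 0.012], "rot": [0, 0, 0], "grip": 0.0}, {"offset": [0.004, 0.035, 0], "rot": [0, 0, -0.5], "grip": 0.0}, {"offset": [0.004, 0.04, 0], "rot": [0, 0, -0.5], "grip": 0.0}, {"offset": [0.005, 0.04, 0], "rot": [0, 0, -0.5], "grip": 0.0}, {"offset": [0, 0.022, 0], "rot": [0, 0, 0], "grip": 0.0}], squeeze=110)

```text
time_s: 21.08
ee_pos: [0.4599, -0.1037, 0.0721]
ee_rot: [0.721, 0.693, 0.0, 0.0]
contact_force: [0.4, -1.0, -1.1]
grip_width: 0.0158
gripper_force: 107.5
```

Request:
carry_out(rows=[{"offset": [0, 0, 0], "rot": [0, 0, 0], "grip": 0.0}, {"offset": [0, 0, 0], "rot": [0, 0, 0], "grip": 0.0}])

```text
time_s: 21.32
ee_pos: [0.4599, -0.1057, 0.0717]
ee_rot: [0.721, 0.693, 0.0, 0.0]
contact_force: [-0.4, -0.1, -0.9]
grip_width: 0.0156
gripper_force: 107.5
```

```bash
python3 - <<'E'
from fit import *
np.set_printoptions(precision=4,suppress=True)
print({k:sensors.state()[k] for k in ('ee_pos','ee_rot','contact_force','moment')})
for k in range(3):
  t=snap('top','t6.png');s=snap('side','s6.png')
  for n in ['stand_bore','spindle_tip','spindle']:
   for c in ['top','side']:
    print(n,c,[np.round(d['xyz'],4) for d in finder.tip_of(n,c)[:1]])
b=cv2.resize(s[150:240,250:320],(440,566));a=cv2.resize(t[165:245,265:345],(360,360))
o=np.zeros((600,800,3),np.uint8);o[:566,:440]=b;o[:360,440:]=a
cv2.imwrite('pics/c6.png',o)
E
```

```text
{'ee_pos': array([ 0.4599, -0.1057,  0.0717]), 'ee_rot': array([0.7211, 0.6929, 0.    , 0.0003]), 'contact_force': array([-0.4445, -0.1002, -0.8882]), 'moment': array([-0.0698, -0.021 ,  0.0264])}
stand_bore top [array([0.4639, 0.0197, 0.0757])]
stand_bore side [array([ 0.4686,  0.3405, -0.0025])]
spindle_tip top [array([0.461 , 0.008 , 0.0774])]
spindle_tip side [array([0.4612, 0.0077, 0.0777])]
spindle top [array([ 0.4637, -0.0795,  0.0775])]
spindle side [array([ 0.4598, -0.0811,  0.0738])]
stand_bore top [array([0.4649, 0.0184, 0.076 ])]
stand_bore side [array([0.463, 0.007, 0.078])]
spindle_tip top [array([0.464 , 0.0062, 0.0759])]
spindle_tip side [array([0.4663, 0.0062, 0.0786])]
spindle top [array([ 0.4607, -0.0785,  0.0809])]
spindle side [array([ 0.4613, -0.082 ,  0.0778])]
stand_bore top [array([0.4635, 0.0193, 0.077 ])]
stand_bore side [array([0.5356, 0.1235, 0.0985])]
spindle_tip top [array([0.5907, 0.2225, 0.001 ])]
spindle_tip side [array([0.4636, 0.0063, 0.0802])]
spindle top [array([ 0.4622, -0.0798,  0.0799])]
spindle side [array([0.4678, 0.0738, 0.0802])]
```

View pics/c6.png

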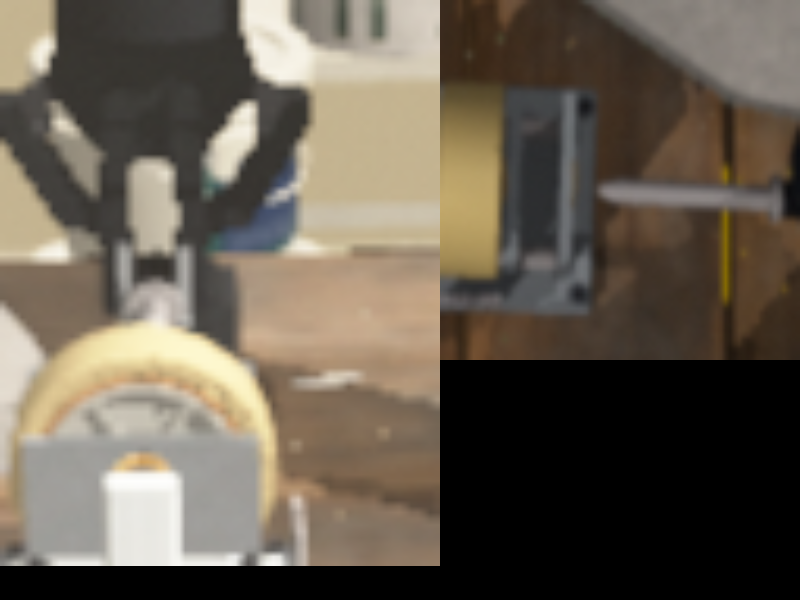

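Request:
carry_out(rows=[{"offset": [0.001, 0.0, 0], "rot": [0, 0, 0], "grip": 0.0}, {"offset": [0.0004, 0.01, 0], "rot": [0, 0, 0], "grip": 0.0}, {"offset": [0.0002, 0.005, 0], "rot": [0, 0, 0], "grip": 0.0}, {"offset": [0.0002, 0.005, 0], "rot": [0, 0, 0], "grip": 0.0}, {"offset": [0.0002, 0.004, 0], "rot": [0, 0, 0], "grip": 0.0}, {"offset": [0, 0, 0], "rot": [0, 0, 0], "grip": 0.0}])

```text
time_s: 23.28
ee_pos: [0.4619, -0.0809, 0.0714]
ee_rot: [0.721, 0.693, 0.0, 0.0]
contact_force: [1.1, 0.9, -0.2]
grip_width: 0.0161
gripper_force: 107.5
```

Request:
carry_out(rows=[{"offset": [0.0002, 0.005, 0], "rot": [0, 0, 0], "grip": 0.0}, {"offset": [0.0002, 0.005, 0], "rot": [0, 0, 0], "grip": 0.0}, {"offset": [0.0002, 0.004, 0], "rot": [0, 0, 0], "grip": 0.0}, {"offset": [0, 0, 0], "rot": [0, 0, 0], "grip": 0.0}])

```text
time_s: 23.78
ee_pos: [0.4625, -0.0668, 0.0713]
ee_rot: [0.721, 0.693, 0.0, -0.0]
contact_force: [2.3, 1.6, -0.8]
grip_width: 0.0159
gripper_force: 107.5
```

Request:
carry_out(rows=[{"offset": [0.001, 0, 0], "rot": [0, 0, 0], "grip": 0.0}, {"offset": [0.0002, 0.004, 0], "rot": [0, 0, 0], "grip": 0.0}, {"offset": [0.0002, 0.004, 0], "rot": [0, 0, 0], "grip": 0.0}, {"offset": [0.0002, 0.004, 0], "rot": [0, 0, 0], "grip": 0.0}, {"offset": [0, 0, 0], "rot": [0, 0, 0], "grip": 0.0}])

```text
time_s: 24.4
ee_pos: [0.4639, -0.0549, 0.0712]
ee_rot: [0.721, 0.693, -0.0, -0.0]
contact_force: [-0.2, -0.3, -0.3]
grip_width: 0.0157
gripper_force: 107.5
```

Request:
carry_out(rows=[{"offset": [0.0002, 0.004, 0], "rot": [0, 0, 0], "grip": 0.0}, {"offset": [0.0002, 0.004, 0], "rot": [0, 0, 0], "grip": 0.0}, {"offset": [0.0002, 0.004, 0], "rot": [0, 0, 0], "grip": 0.0}, {"offset": [0, 0, 0], "rot": [0, 0, 0], "grip": 0.0}])

```text
time_s: 24.9
ee_pos: [0.4646, -0.0429, 0.0713]
ee_rot: [0.721, 0.693, 0.0, -0.0]
contact_force: [0.1, 0.4, -1.3]
grip_width: 0.0158
gripper_force: 107.5
```

Request:
carry_out(rows=[{"offset": [0.0002, 0.004, 0], "rot": [0, 0, 0], "grip": 0.0}, {"offset": [0.0002, 0.004, 0], "rot": [0, 0, 0], "grip": 0.0}, {"offset": [0.0002, 0.004, 0], "rot": [0, 0, 0], "grip": 0.0}, {"offset": [0, 0, 0], "rot": [0, 0, 0], "grip": 0.0}])

```text
time_s: 25.4
ee_pos: [0.4652, -0.0309, 0.0713]
ee_rot: [0.721, 0.693, 0.0, -0.0]
contact_force: [0.6, 0.2, -1.0]
grip_width: 0.0159
gripper_force: 107.5
```

Request:
carry_out(rows=[{"offset": [0.0002, 0.004, 0], "rot": [0, 0, 0], "grip": 0.0}, {"offset": [0.0002, 0.004, 0], "rot": [0, 0, 0], "grip": 0.0}, {"offset": [0.0001, 0.004, 0], "rot": [0, 0, 0], "grip": 0.0}, {"offset": [0, 0, 0], "rot": [0, 0, 0], "grip": 0.0}])

```text
time_s: 25.9
ee_pos: [0.4657, -0.019, 0.0713]
ee_rot: [0.721, 0.693, 0.0, -0.0]
contact_force: [-0.8, -0.4, -1.1]
grip_width: 0.0161
gripper_force: 107.8
```

Request:
carry_out(rows=[{"offset": [0.0002, 0.004, 0], "rot": [0, 0, 0], "grip": 0.0}, {"offset": [0.0001, 0.004, 0], "rot": [0, 0, 0], "grip": 0.0}, {"offset": [0, 0, 0], "rot": [0, 0, 0], "grip": 0.0}])

```text
time_s: 26.28
ee_pos: [0.466, -0.0109, 0.0713]
ee_rot: [0.721, 0.693, 0.0, -0.0]
contact_force: [0.4, 0.0, 0.4]
grip_width: 0.0158
gripper_force: 107.7
```

Going smoothly; now feel for the collar contact.

Request:
carry_out(rows=[{"offset": [0.0001, 0.003, 0], "rot": [0, 0, 0], "grip": 0.0}, {"offset": [0, 0.0015, 0], "rot": [0, 0, 0], "grip": 0.0}, {"offset": [0, 0.001, 0], "rot": [0, 0, 0], "grip": 0.0}, {"offset": [0, 0, 0], "rot": [0, 0, 0], "grip": 0.0}])

```text
time_s: 26.78
ee_pos: [0.4661, -0.0074, 0.0713]
ee_rot: [0.722, 0.692, -0.001, 0.001]
contact_force: [-1.2, -12.1, -1.0]
grip_width: 0.0156
gripper_force: 107.8
```

Request:
carry_out(rows=[{"offset": [0, 0.001, 0], "rot": [0, 0, 0], "grip": 0.0}, {"offset": [0, 0.001, 0], "rot": [0, 0, 0], "grip": 0.0}, {"offset": [0, 0, 0], "rot": [0, 0, 0], "grip": 0.0}])

```text
time_s: 27.15
ee_pos: [0.4661, -0.0072, 0.0714]
ee_rot: [0.722, 0.692, -0.003, 0.003]
contact_force: [0.3, -23.8, -0.5]
grip_width: 0.0159
gripper_force: 107.8
```

```bash
python3 - <<'E'
from look import *
t=snap('top','t7.png');s=snap('side','s7.png')
for n in ['spindle','spindle_tip','spindle_grip','stand_bore']:
   for c in ['top','side']:
    print(n,c,[np.round(d['xyz'],4) for d in finder.tip_of(n,c)[:1]])
o=np.zeros((500,800,3),np.uint8)
o[:,:500]=cv2.resize(t[170:240,235:305],(500,500),interpolation=cv2.INTER_CUBIC);o[:,500:]=cv2.resize(s[190:265,255:300],(300,500),interpolation=cv2.INTER_CUBIC)
cv2.imwrite('pics/c7.png',o)
E
```

```text
spindle top []
spindle side [array([ 0.4669,  0.3415, -0.001 ])]
spindle_tip top [array([0.4674, 0.1074, 0.0743])]
spindle_tip side []
spindle_grip top [array([0.4727, 0.0698, 0.0807])]
spindle_grip side []
stand_bore top [array([0.4615, 0.0182, 0.0757])]
stand_bore side []
```

View pics/c7.png

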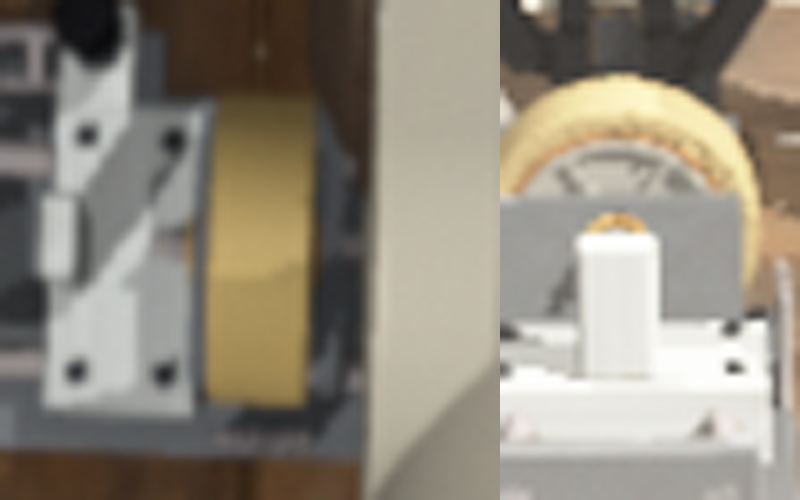

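Request:
carry_out(rows=[{"offset": [0, -0.002, 0], "rot": [0, 0, 0], "grip": 0.0}, {"offset": [0, 0, 0], "rot": [0, 0, 0], "grip": 0.025}, {"offset": [0, 0, 0], "rot": [0, 0, 0], "grip": 0.038}, {"offset": [0, 0, 0], "rot": [0, 0, 0], "grip": 0.038}, {"offset": [0, 0, 0], "rot": [0, 0, 0], "grip": 0.038}, {"offset": [0, 0, 0.02], "rot": [0, 0, 0], "grip": 0.038}, {"offset": [0, 0, 0.05], "rot": [0, 0, 0], "grip": 0.038}, {"offset": [0, -0.02, 0.06], "rot": [0, 0, 0], "grip": 0.038}])

```text
time_s: 28.65
ee_pos: [0.4655, -0.0249, 0.2013]
ee_rot: [0.72, 0.693, -0.0, -0.001]
contact_force: [1.1, -0.8, 0.6]
grip_width: 0.0378
gripper_force: 0.0
```

Request:
carry_out(rows=[{"offset": [-0.02, -0.06, 0.0], "rot": [0, 0, 0], "grip": 0.038}, {"offset": [-0.02, -0.06, 0], "rot": [0, 0, 0], "grip": 0.038}, {"offset": [0, -0.06, 0], "rot": [0, 0, 0], "grip": 0.038}, {"offset": [0, 0, 0], "rot": [0, 0, 0], "grip": 0.038}, {"offset": [0, 0, 0], "rot": [0, 0, 0], "grip": 0.038}])

```text
time_s: 29.28
ee_pos: [0.4264, -0.2039, 0.2005]
ee_rot: [0.721, 0.693, 0.0, -0.0]
contact_force: [-0.1, 0.5, 0.2]
grip_width: 0.038
gripper_force: 0.0
```

```bash
python3 - <<'E'
from look import *
t=snap('top','t8.png');s=snap('side','s8.png')
for n in ['spindle','spindle_tip','spindle_grip','knob_top','tape_roll','cheek_bore','tape_measure','black_tape']:
   for c in ['top','side']:
    print(n,c,[np.round(d['xyz'],4) for d in finder.tip_of(n,c)[:1]])
o=np.zeros((500,800,3),np.uint8)
o[:,:500]=cv2.resize(t[160:240,235:315],(500,500),interpolation=cv2.INTER_CUBIC);o[:,500:]=cv2.resize(s[175:300,230:305],(300,500),interpolation=cv2.INTER_CUBIC)
cv2.imwrite('pics/c8.png',o)
E
```

```text
spindle top [array([0.4662, 0.02  , 0.0759])]
spindle side []
spindle_tip top [array([0.5889, 0.2192, 0.0018])]
spindle_tip side []
spindle_grip top [array([ 0.4648, -0.0057,  0.0702])]
spindle_grip side []
knob_top top [array([0.5404, 0.1278, 0.092 ])]
knob_top side [array([0.5343, 0.1263, 0.0975])]
tape_roll top [array([0.4657, 0.0741, 0.0754])]
tape_roll side [array([0.4703, 0.0693, 0.0775])]
cheek_bore top [array([0.4663, 0.0916, 0.0781])]
cheek_bore side [array([0.4624, 0.0967, 0.0773])]
tape_measure top [array([0.3247, 0.2224, 0.0006])]
tape_measure side [array([ 0.3262,  0.2275, -0.0027])]
black_tape top [array([ 0.5908,  0.2243, -0.0034])]
black_tape side []
```

View pics/c8.png

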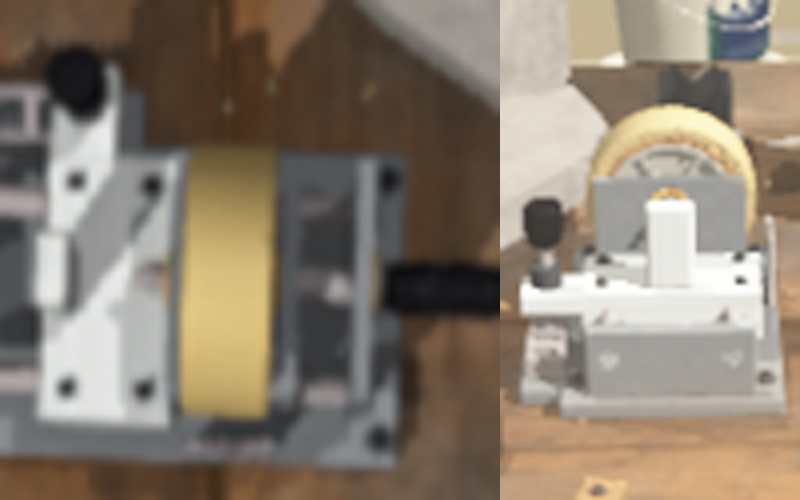

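```bash
python3 -c "
from station import job_done
print(job_done())"
```

```text
the job is handed in; nothing more can be done
None
```

I handed the job in at about 30 s: the roll is on the rods, the carriage is fully in and locked with the plunger down, and the spindle is through with its collar against the bracket. The tape measure shows where it first lay in both cameras, the black tape in the top camera, and the robot touches nothing; no verdict came back.

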